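Turn the bottle carousel to bring the green-topped jar to the front

ROBOT

A 6-joint arm with a two-finger parallel gripper is mounted at the origin on a cart in front of the work surface, level with it; the furniture and walls round the work are solid. World frame = base frame: x ahead of the robot, y to its left, z up, the work surface at z = 0. Lengths are in m, angles in degrees, forces in N, time in s.
With the tool pointing down it reaches from about 0.35 to 0.875 m from the base axis. Payload 4.2 kg.
Tool frame: the origin (TCP) lies between the finger pads; the fingertips stand r.tip_reach ahead of it and the grasp point (between the pads) lies 6 mm ahead of it (r.tip_reach is the distance from the TCP to the fingertips, in m); z points along the fingers, y is the direction in which the jaws open and shut (so a half turn about z gives the same grasp; the last joint's range is limited). The gripper opens to 87 mm and grips with 3 to 60 N. Pads are 19 mm wide; open, the fingers measure 117 mm over their backs; the gripper's body (75 mm by 190 mm) begins 51 mm behind the grasp point.
Start: joints at [-59.324, 22.042, 0.453, 0, -68.411, -14.817], TCP at [0.171, -0.601, 0.248] pointing down, gripper open.
Joint ranges: [-179.83, 179.83], [-69.29, 118.12], [-61.27, 80.66], [-181.25, 117.63], [-171.15, -9.14], [-177.46, 177.46]. Speed limits (degrees/s): [159.86, 159.86, 180, 180, 180, 180].

INTERFACE

Orientations are given as a 3x3 rotation matrix whose columns are the frame's x, y, z axes.
In Python, from plant import r gives the robot as it stands. The module is installed in compiled form; this text tells all that it offers.
- The arm moves only by the tool drive_tool, never from a script. Its argument "commands" is text: rows parted by semicolons, each of 6 numbers parted by spaces: the shift along the tool's x, y, z in mm, then the turn, a rotation vector about the tool's x, y, z in degrees. A call has 1 to 12 rows; each row shifts and turns the commanded pose from where the row before left it, along the tool's axes as they then stand; what a row does not reach is not made up. A row lasts 1/8 s, in which the tool goes at most 62.5 mm and 10.7 degrees, less where a joint would pass 70% of its speed; a pose out of reach is approached as far as the arm can. A call with a gripper value outside its range is refused whole. "claw" is the opening, from 0 (shut) to 1 (fully open), set as the call begins (left out, the last holds). The fingers move at their own pace and stop on an object; the grip force is fixed at half the most. Time passes only in rows, so rows that do not move let the fingers close. It gives the time, the measured TCP pose, the force and the opening at its end, in the units of the state.
- r.sense(): the state, without advancing time (a new reading comes with each control period).
- r.snapshot(name): name is "scene" or "top" or "wrist"; returns the picture (480x640x3 uint8, blue, green, red); there is no depth.
- r.camera_params(name): a dict with "vertical_fov" (degrees; the focal length in pixels is half the picture's height over the tangent of half this angle, whatever the lens; pixels are square), "cx", "cy" (the principal point, pixels), "extrinsics" (4x4, takes a point from world to camera coordinates); the wrist camera has in their place "tool_from_camera" (4x4, takes a point from camera to tool coordinates, whose origin is the TCP and whose axes are the flange's). Camera axes: x right, y down, z forward; pixel columns grow to the right and rows downward; lengths in m; the calibration is good to about 2 mm. The wrist camera is an equidistant fisheye: a pixel r from the principal point sees the ray r / f radians off the axis. A picture is of the moment at which its call begins: read the wrist's pose just before it. camera_params takes no time and is no camera call.
- r.close_job(): hands the job in, once; it reports no verdict.
The state is a dict: "t": time; "qpos": joint angles; "qd": joint speeds; "joint_torque": joint torques, N m; "position": TCP position; "orientation": TCP orientation; "wrist_force": force on the tool from outside, world axes, zero at the start; "ft_torque": the same for the moment, N m; "grip_width": finger opening in m.
Only numpy, scipy, OpenCV 4.12 (cv2) and the standard library are available. Lean on these libraries where they do the work, as an engineer would, in place of code of your own. Each camera call takes 0.05 s, during which the arm holds its last target.

TASK

Bring the jar with the black cap and green top to the front of the bottle carousel, in line with the orange tab on the carousel's base, by gently pushing the black knobs on the turntable's rim round with the fingertips, either way and in as many pushes as you like. Do not pinch or grip anything, do not touch the jars and bottles on the carousel or those standing round it, and leave the turntable at rest with every jar upright in its place.

Things in the scene. Friction and masses are not known exactly. Their poses are not given: they have to be found in the camera images.
- carousel_base: Fixed white round base of the carousel, 192 mm across, 16 mm high, on the worktop. Origin: on the carousel's vertical axis, at worktop height; z up. An orange tab, 24 mm wide and 8 mm high, lies flat along the base's -x axis, showing in front of the turntable from 132 to 170 mm from the axis: its direction is the 'front', roughly towards the robot.
- turntable: Grey disc, 264 mm across, 12 mm thick, steel ring at its edge, turning both ways about the base's vertical axis (over a full turn each way; 1 to 2 N at the rim moves it; it stops where it is left). Origin: on the axis at its underside, 18 mm above the worktop. Four white collars, 52 mm across, 10 mm high, stand 65 mm from the axis at 0, 90, 180, 270 degrees in this frame; a jar stands loose in each.
- rim_knob (a point): Top centre of one of four black upright knobs on the turntable's rim, 18 mm in diameter, 50 mm tall, 80 mm above the worktop at the top (the disc's top face is at 30 mm). They stand 118 mm from the axis at 45, 135, 225 and 315 degrees in the turntable's frame, midway between the collars; this one is at 45 degrees.
- gel_jar: The jar to bring to the front: 39 mm in diameter, 81 mm tall, blue label, black ribbed cap with a green top. Stands in one of the four collars (about 4 mm of play); origin at the centre of its underside, 30 mm above the worktop.
- powder_jar: White jar with ribbed cap, 41 mm in diameter, 66 mm tall, in one of the collars; origin at the centre of its underside. Not to be touched.
- small_jar: Small jar with white cap and cream body, 31 mm in diameter, 32 mm tall, in one of the collars; origin at the centre of its underside. Not to be touched.
- conditioner_bottle: White bottle, 27 mm in diameter, 72 mm tall, in one of the collars; origin at the centre of its underside. Not to be touched.
- spray_bottle: Bystander: amber spray bottle with white pump, 45 mm in diameter, 154 mm tall, loose on the worktop to the right of the carousel; origin at the centre of its underside.
- clear_bottle: Bystander: clear bottle with white cap, 45 mm in diameter, 136 mm tall, loose on the worktop to the right of the carousel, beyond the fixed power strip (47 mm high, its plugs and cables higher) that lies front to back close beside the turntable; origin at the centre of its underside.
There are look-alikes about, which are no part of the job. What is shaped like the gel_jar but purple is not meant.

How it is judged (in metres and radians):
On the way:
1. the fingers push the turntable (contact force between the fingers and turntable above 0.3 N), for 0.1 s.
At the end, for the whole second after the job is handed in: The green-topped jar stands upright in its collar on the front side of the carousel, its centre within 11 mm of the centre line of the orange tab (so over the tab's width, about 10 degrees of turn either way); the turntable is at rest and all four jars are upright (tilt under 0.15 rad) (y of gel_jar in the frame of carousel_base between -0.011 and 0.011 m and x of gel_jar in the frame of carousel_base between -0.085 and -0.045 m and angular speed of turntable below 0.05 rad/s and linear speed of gel_jar below 0.01 m/s and z of gel_jar in the frame of turntable below 0.02 m and angle between each of gel_jar, powder_jar, small_jar, conditioner_bottle's own z axis and vertical below 0.15 rad); the robot touches nothing.
It fails at once if the robot touches a jar or bottle on the carousel (over 0.5 N) (contact force between any of the fingers, the arm and gel_jar above 0.5 N or contact force between any of the fingers, the arm and powder_jar above 0.5 N or contact force between any of the fingers, the arm and small_jar above 0.5 N or contact force between any of the fingers, the arm and conditioner_bottle above 0.5 N).
It fails at once if a jar or bottle is lifted out of its place or tipped (z of any of gel_jar, powder_jar, small_jar, conditioner_bottle in the frame of turntable above 0.022 m or angle between any of gel_jar, powder_jar, small_jar, conditioner_bottle's own z axis and vertical above 0.35 rad).
It fails at once if the carousel is pushed or gripped hard: more than 18 N on the turntable (contact force between any of the fingers, the arm and turntable above 18 N).
It fails at once if a bottle beside the carousel is touched (over 0.5 N) or shifted by over 15 mm (contact force between any of the fingers, the arm and spray_bottle above 0.5 N or contact force between any of the fingers, the arm and clear_bottle above 0.5 N or distance of any of spray_bottle, clear_bottle from where it was at the start of the episode above 0.015 m).
It also fails if it takes over 54 s, if anything falls off the work surface, if the arm or the gripper's body presses on something with over 40 N, if the wrist force passes 120 N, or if a joint passes its speed limit or range.

## Working session

There is one attempt and no reset: what is moved stays moved. The work goes in short steps, Python scripts to look and compute and a tool call to move; the robot and the scene stay as the last step left them, time stands still between calls to the robot, and variables do not carry over. Pictures are saved under pics/ and viewed, and the job is handed in when it is done.

Besides the shell and the picture viewer there is one more tool, called after ">>>" as name(argument=value, ...), one argument or row to a line, values as JSON. drive_tool: Moves the arm, as the interface text tells. Its arguments: {"type":"object","properties":{"commands":{"type":"string"},"claw":{"type":"number"}},"required":["commands"]}

```bash
mkdir -p pics; python3 - <<'E'
from plant import r
import cv2,numpy as np
s=r.sense()
print(s['t'],s['position'],s['orientation'],s['grip_width'],r.tip_reach)
for n in ['scene','top','wrist']:
    cv2.imwrite(f'pics/{n}0.png',r.snapshot(n)); p=r.camera_params(n); print(n,{k:np.round(v,4).tolist() for k,v in p.items()})
E
```

```text
0.0 [ 0.17067646 -0.60069598  0.24647649] [[-9.61988464e-01 -2.73089318e-01 -6.48090408e-04]
 [-2.73090077e-01  9.61986346e-01  2.01978271e-03]
 [ 7.18730426e-05  2.11999472e-03 -9.99997750e-01]] 0.0871385846245332 0.025
scene {'vertical_fov': 48.2757, 'cx': 325.7187, 'cy': 249.2144, 'extrinsics': [[-0.6941, -0.7197, 0.0129, 0.356], [-0.4223, 0.3926, -0.817, 0.2809], [0.583, -0.5725, -0.5765, 0.8761], [0.0, 0.0, 0.0, 1.0]]}
top {'vertical_fov': 56.9542, 'cx': 316.9991, 'cy': 235.4845, 'extrinsics': [[0.0007, -0.9995, 0.032, -0.0277], [-0.9971, -0.0032, -0.0764, 0.536], [0.0765, -0.0319, -0.9966, 0.9821], [0.0, 0.0, 0.0, 1.0]]}
wrist {'vertical_fov': 65.7065, 'cx': 323.724, 'cy': 234.8708, 'tool_from_camera': [[-0.0001, -0.9626, -0.271, 0.0738], [1.0, -0.0003, 0.0006, 0.0002], [-0.0006, -0.271, 0.9626, -0.1364], [0.0, 0.0, 0.0, 1.0]]}
```

View pics/scene0.png

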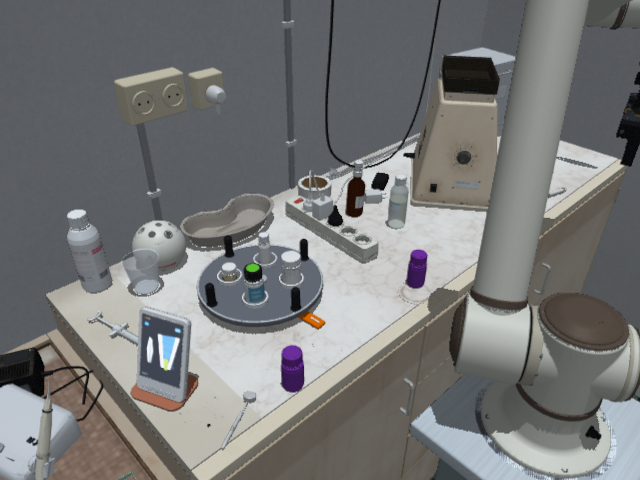

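View pics/top0.png

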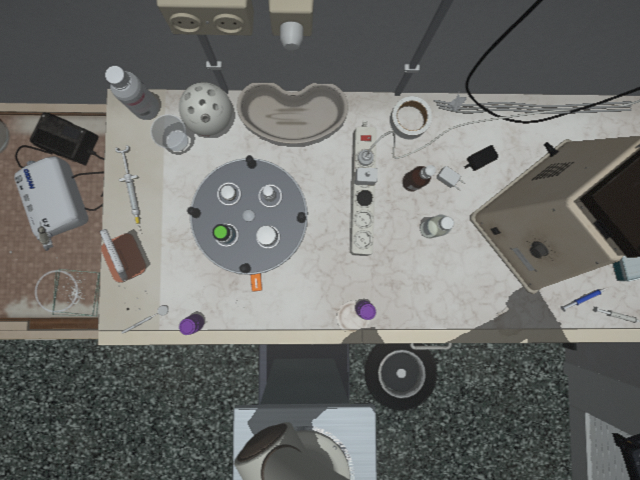

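View pics/wrist0.png

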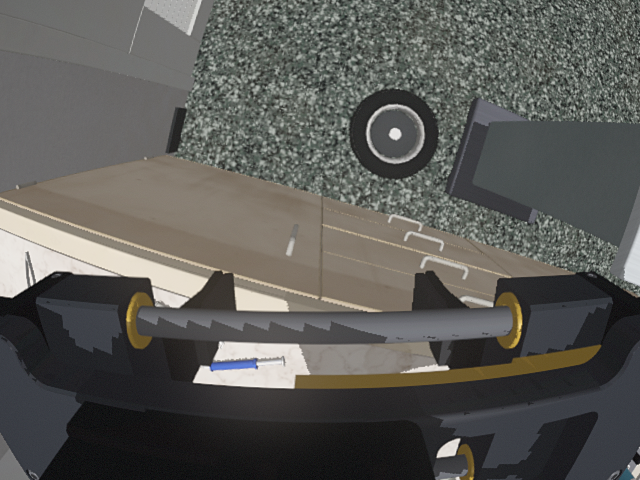

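Candidates for the jar are green-topped with a black cap (top 221,232; scene 253,268) on the turntable, and purple look-alikes (top 191,323 and 366,311) standing on the worktop. The green one fits. The four knobs are in the top view at about (251,161), (301,217), (245,268) and (194,212). Next I'll confirm the jar in a crop and measure.

```bash
cat > h.py <<'E'
import numpy as np,cv2
from plant import r
def ray(n,uv):
    p=r.camera_params(n);f=240/np.tan(np.radians(p['vertical_fov']/2));E=np.array(p['extrinsics'])
    d=np.array([(uv[0]-p['cx'])/f,(uv[1]-p['cy'])/f,1]);R=E[:3,:3]
    return -R.T@E[:3,3],R.T@d
def plane(n,uv,z):
    o,d=ray(n,uv);return o+d*(z-o[2])/d[2]
def tri(a,b):
    o1,d1=ray('top',a);o2,d2=ray('scene',b)
    s=np.linalg.lstsq(np.c_[d1,-d2],o2-o1,rcond=None)[0];p,q=o1+s[0]*d1,o2+s[1]*d2
    return (p+q)/2,np.linalg.norm(p-q)
def blobs(im,lo,hi,roi,amin=15):
    x0,y0,x1,y1=roi;h=cv2.cvtColor(im,cv2.COLOR_BGR2HSV);m=np.zeros(h.shape[:2],np.uint8);m[y0:y1,x0:x1]=cv2.inRange(h,lo,hi)[y0:y1,x0:x1]
    n,l,s,c=cv2.connectedComponentsWithStats(m);return [(np.round(c[i],1).tolist(),s[i].tolist()) for i in range(1,n) if s[i,4]>=amin]
E
python3 - <<'E'
from h import *
t=cv2.imread('pics/top0.png');s=cv2.imread('pics/scene0.png')
g=((45,120,80),(75,255,255));o=((5,180,150),(18,255,255));k=((0,0,0),(180,255,45))
gt,gs=blobs(t,*g,(180,140,320,290)),blobs(s,*g,(190,220,330,330))
print(gt,gs);print('green',tri(gt[0][0],gs[0][0]))
ot=blobs(t,*o,(180,140,320,310));print(ot,[plane('top',b[0],0.008) for b in ot])
for nm,im,roi in(('t',t,(180,140,320,290)),('s',s,(190,220,330,330))):
  for b in blobs(im,*k,roi):print(nm,b)
a=cv2.resize(t[145:295,180:320],None,fx=4,fy=4,interpolation=2)
b=cv2.resize(s[225:335,190:330],None,fx=5,fy=5,interpolation=2)
cv2.imwrite('pics/ct.png',a);cv2.imwrite('pics/cs.png',b)
E
```

```text
[([220.0, 231.6], [214, 226, 13, 12, 126])] [([252.3, 267.2], [246, 263, 14, 9, 98])]
green (array([0.53637142, 0.17525577, 0.10874364]), np.float64(0.0008154455947527075))
[([254.6, 281.5], [252, 274, 9, 16, 39])] [array([0.43188642, 0.11443116, 0.008     ])]
s ([228.2, 246.0], [224, 236, 10, 21, 156])
s ([303.7, 250.0], [301, 239, 8, 22, 129])
s ([252.9, 274.8], [244, 265, 18, 17, 172])
s ([210.4, 295.2], [206, 283, 11, 24, 190])
s ([295.2, 299.2], [291, 288, 10, 23, 188])
```

View pics/ct.png

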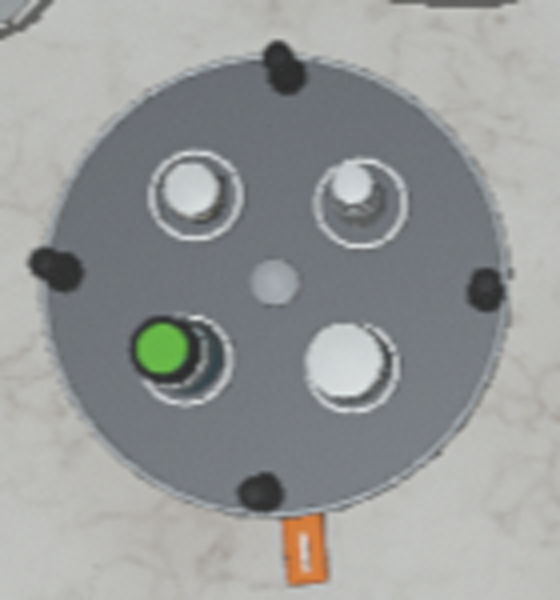

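View pics/cs.png

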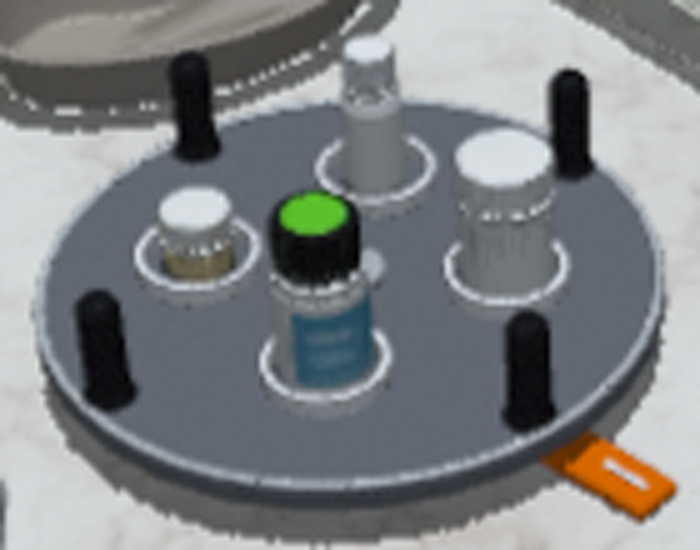

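The crops confirm the green top, black ribbed cap and blue label, in the front-left collar. The jar has to turn to the tab, counter-clockwise from above.

```bash
python3 - <<'E'
from h import *
T=lambda x,y:(180+x/4-.4,145+y/4-.4)
S=lambda x,y:(190+x/5-.4,225+y/5-.4)
kt=dict(L=(43,263),F=(258,495),R=(487,292),B=(277,53))
ks=dict(L=(98,300),F=(528,322),R=(569,79),B=(189,62))
pk={}
for n in kt:
    p,e=tri(T(*kt[n]),S(*ks[n]));pk[n]=p;print(n,np.round(p,4),round(e,4),np.round(plane('scene',S(*ks[n]),.08),4))
print('axis',np.mean(list(pk.values()),axis=0))
print('hub top',plane('top',T(275,283),.033),'scene',plane('scene',S(370,267),.033))
t=cv2.imread('pics/top0.png')
# disc edge points in crop
pts=[(47,283),(509,283),(280,52),(275,515),(110,445),(440,450),(112,118),(440,115)]
P=np.array([plane('top',T(*q),.03)[:2] for q in pts]);A=np.c_[2*P,np.ones(len(P))];c=np.linalg.lstsq(A,(P**2).sum(1),rcond=None)[0]
print('disc',c[:2],np.sqrt(c[2]+c[:2]@c[:2]))
for q in[(282,518),(325,516),(290,586),(328,580),(304,516),(308,583)]:print('tab',plane('top',T(*q),.008))
print('collars',[np.round(plane('top',T(*q),.04),4).tolist() for q in[(196,195),(361,203),(352,366),(185,358)]])
E
```

```text
L [0.5844 0.245  0.0761] 0.0007 [0.5797 0.2472 0.08  ]
F [0.4621 0.1305 0.0741] 0.0018 [0.4574 0.1357 0.08  ]
R [0.5713 0.0099 0.0765] 0.0033 [0.5688 0.0143 0.08  ]
B [0.6993 0.1219 0.074 ] 0.0023 [0.6904 0.1262 0.08  ]
axis [0.57927919 0.12682019 0.07516131]
hub top [0.57976672 0.12734839 0.033     ] scene [0.57318151 0.12307706 0.033     ]
disc [0.58146202 0.12564468] 0.13043945597191284
tab [0.44860377 0.12479868 0.008     ]
tab [0.44974534 0.10049109 0.008     ]
tab [0.41026141 0.11982054 0.008     ]
tab [0.41362049 0.09842162 0.008     ]
tab [0.44974017 0.1123737  0.008     ]
tab [0.41194059 0.10969019 0.008     ]
collars [[0.628, 0.1709, 0.04], [0.6241, 0.0793, 0.04], [0.5328, 0.0834, 0.04], [0.537, 0.1755, 0.04]]
```

```bash
python3 - <<'E'
from h import *
for q in[(530,290),(472,218),(436,226),(417,178),(446,222)]:
  print(q,[np.round(plane('top',q,z)[:2],3).tolist() for z in(0,.14,.3)])
print('strip',plane('top',(352,250),.047),plane('top',(360,130),.047))
E
```

```text
(530, 290) [[0.412, -0.524], [0.418, -0.451], [0.426, -0.368]]
(472, 218) [[0.58, -0.391], [0.563, -0.337], [0.544, -0.275]]
(436, 226) [[0.561, -0.306], [0.547, -0.263], [0.531, -0.214]]
(417, 178) [[0.674, -0.263], [0.645, -0.226], [0.611, -0.184]]
(446, 222) [[0.57, -0.33], [0.555, -0.284], [0.538, -0.231]]
strip [ 0.50212182 -0.1031943   0.047     ] [ 0.77303819 -0.12274405  0.047     ]
```

>>> drive_tool(
  commands="-30 37 0 0 0 0;-30 37 0 0 0 0;-30 37 0 0 0 0;-30 37 0 0 0 0",
  claw=0,
)

```text
t: 0.65
position: [0.2461, -0.4245, 0.2473]
orientation: [[-0.962, -0.273, -0.0], [-0.273, 0.962, 0.0], [0.0, 0.0, -1.0]]
wrist_force: [1.7, 0.4, 0.2]
grip_width: 0.0548
```

>>> drive_tool(
  commands="-30 37 0 0 0 0;-30 37 0 0 0 0;-30 37 0 0 0 0;-30 37 0 0 0 0;-28 49 0 0 0 0;-28 49 0 0 0 0;-28 49 0 0 0 0;-28 49 0 0 0 0;-28 49 0 0 0 0;-28 49 0 0 0 0;-28 49 0 0 0 0;-28 49 0 0 0 0",
)

```text
t: 2.15
position: [0.4291, 0.1893, 0.2476]
orientation: [[-0.962, -0.274, 0.0], [-0.274, 0.962, -0.0], [-0.0, -0.0, -1.0]]
wrist_force: [1.5, -0.2, -0.1]
grip_width: 0.0005
```

>>> drive_tool(
  commands="0 0 0 0 0 -9;0 0 20 0 0 0;0 0 20 0 0 0;0 0 20 0 0 0;0 0 0 0 0 0",
)

```text
t: 2.78
position: [0.4282, 0.1867, 0.1862]
orientation: [[-0.907, -0.42, -0.003], [-0.42, 0.907, -0.003], [0.004, -0.001, -1.0]]
wrist_force: [0.6, 0.5, 0.6]
grip_width: 0.0006
```

```bash
python3 - <<'E'
from h import *
s=r.sense();print(s['position'])
cv2.imwrite('pics/w1.png',r.snapshot('wrist'));cv2.imwrite('pics/s1.png',r.snapshot('scene'))
R=np.array(s['orientation']);p=np.array(s['position'])
C=r.camera_params('wrist');f=240/np.tan(np.radians(C['vertical_fov']/2))
M=np.array(C['tool_from_camera'])
for n,P in dict(knobF=(.460,.131,.08),finger=tuple(p+R[:,2]*.025),axis=(.58,.127,.033)).items():
  q=np.linalg.inv(M)@np.r_[R.T@(np.array(P)-p),1];th=np.arctan2(np.hypot(q[0],q[1]),q[2]);u=q[:2]/np.hypot(*q[:2])*th*f
  print(n,u+[C['cx'],C['cy']])
E
```

```text
[0.42822322 0.18667279 0.18616276]
knobF [232.35632141 250.48281237]
finger [323.28919962 292.25831952]
axis [199.16884429 342.15638   ]
```

View pics/w1.png

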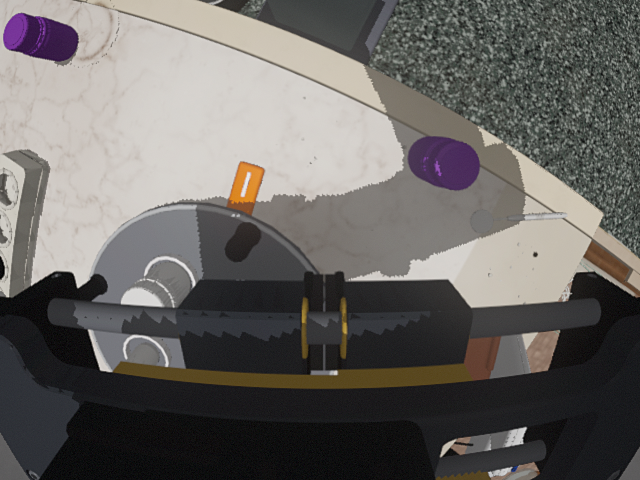

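View pics/s1.png

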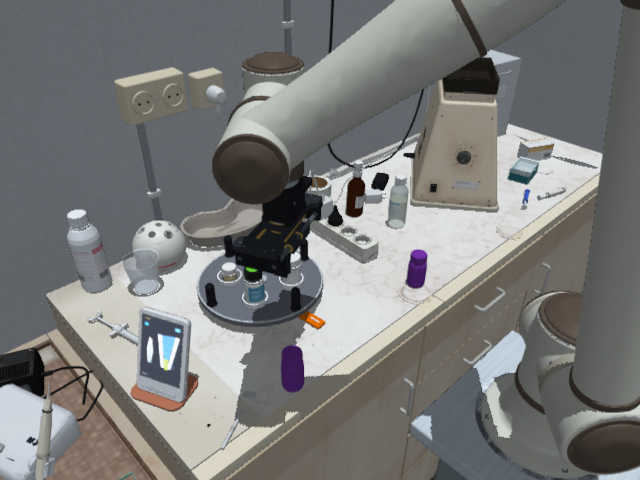

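The wrist view shows the front knob's top at about (236,250), against a prediction of (232,250), so the calibration agrees. The fingers are clear on the knob's left. Now lowering beside the disc.

>>> drive_tool(
  commands="0 0 20 0 0 0;0 0 20 0 0 0;0 0 20 0 0 0;0 0 20 0 0 0;0 0 20 0 0 0;0 0 5 0 0 0;0 0 0 0 0 0",
)

```text
t: 3.75
position: [0.4297, 0.1878, 0.0832]
orientation: [[-0.907, -0.421, 0.001], [-0.421, 0.907, 0.001], [-0.001, 0.0, -1.0]]
wrist_force: [0.3, 0.5, -0.3]
grip_width: 0.0006
```

>>> drive_tool(
  commands="-4 -7 0 0 0 0;-3 -7 0 0 0 0;0 0 0 0 0 0;0 0 0 0 0 0",
)

```text
t: 4.25
position: [0.4415, 0.1775, 0.0827]
orientation: [[-0.908, -0.42, 0.0], [-0.42, 0.908, 0.0], [-0.0, 0.0, -1.0]]
wrist_force: [-0.4, 0.7, -0.7]
grip_width: 0.0003
```

```bash
python3 - <<'E'
from h import *
s=r.sense();p=np.array(s['position'])[:2];R=np.array(s['orientation'])
a=np.array([.58,.127]);tx=R[:2,0];ty=R[:2,1]
for d in (.024,):
  q=p
  for th in np.arange(178,233,6):
    F=a+.118*np.array([np.cos(np.radians(th)),np.sin(np.radians(th))])+d*ty
    D=(F-q)*1000;print(th,np.round(F,3),np.round([D@tx,D@ty],1));q=F
E
```

```text
178 [0.452 0.153] [  0.8 -26.7]
184 [0.452 0.141] [  5.  -11.3]
190 [0.454 0.128] [  3.8 -11.8]
196 [0.456 0.116] [  2.5 -12.1]
202 [0.461 0.105] [  1.3 -12.3]
208 [0.466 0.093] [ -0.  -12.4]
214 [0.472 0.083] [ -1.3 -12.3]
220 [0.48  0.073] [ -2.6 -12.1]
226 [0.488 0.064] [ -3.9 -11.7]
232 [0.497 0.056] [ -5.1 -11.3]
```

Approach to contact, then the first third.

>>> drive_tool(
  commands="0 -6 0 0 0 0;0 -6 0 0 0 0;0 -5 0 0 0 0;0 -4 0 0 0 0;0 -4 0 0 0 0;0 -2 0 0 0 0;0 0 0 0 0 0",
)

```text
t: 5.12
position: [0.4527, 0.153, 0.0825]
orientation: [[-0.907, -0.42, -0.0], [-0.42, 0.907, -0.0], [0.0, 0.0, -1.0]]
wrist_force: [-0.5, -0.1, 0.5]
grip_width: 0.0006
```

>>> drive_tool(
  commands="2 -4 0 0 0 0;2 -4 0 0 0 0;1 -3 0 0 0 0;1 -4 0 0 0 0;1 -4 0 0 0 0;1 -4 0 0 0 0;0 0 0 0 0 0",
)

```text
t: 6.0
position: [0.4557, 0.1288, 0.0827]
orientation: [[-0.907, -0.42, 0.001], [-0.42, 0.907, 0.0], [-0.001, -0.0, -1.0]]
wrist_force: [-0.5, -0.5, -0.3]
grip_width: 0.0006
```

```bash
python3 - <<'E'
from h import *
cv2.imwrite('pics/t2.png',r.snapshot('top'));cv2.imwrite('pics/s2.png',r.snapshot('scene'))
t=cv2.imread('pics/t2.png')[130:310,160:340];s=cv2.imread('pics/s2.png')[200:350,170:350]
cv2.imwrite('pics/c2.png',np.hstack([cv2.resize(t,(400,400)),cv2.resize(s,(400,400*150//180)) if 0 else cv2.resize(s,(400,400))]))
E
```

```text
(no output)
```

View pics/c2.png

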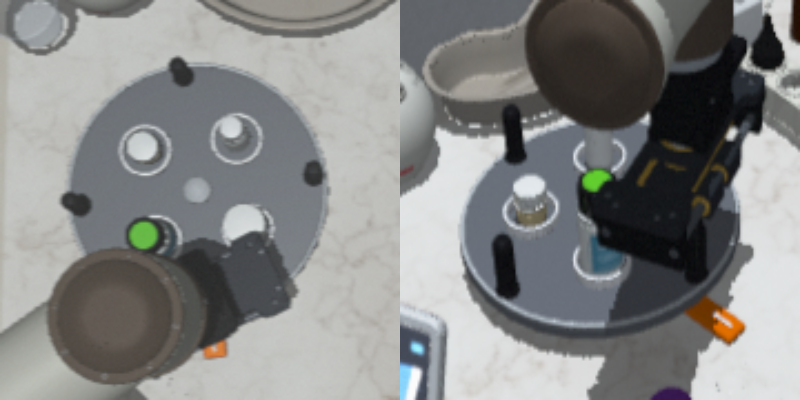

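The turntable is turning: the left knob went from (191,211) to about (194,221) in the top view, and force is low. Continuing.

>>> drive_tool(
  commands="1 -4 0 0 0 0;1 -4 0 0 0 0;1 -4 0 0 0 0;0 -4 0 0 0 0;1 -4 0 0 0 0;0 -4 0 0 0 0;0 -4 0 0 0 0;0 -4 0 0 0 0;0 -4 0 0 0 0;0 0 0 0 0 0",
)

```text
t: 7.35
position: [0.4673, 0.0945, 0.0827]
orientation: [[-0.907, -0.42, 0.001], [-0.42, 0.907, 0.0], [-0.001, -0.0, -1.0]]
wrist_force: [-0.1, 0.2, 0.9]
grip_width: 0.0003
```

```bash
cat > look.py <<'E'
import sys
from h import *
n=sys.argv[1]
t=r.snapshot('top');s=r.snapshot('scene')
cv2.imwrite(f'pics/c{n}.png',np.hstack([cv2.resize(t[130:310,160:340],(400,400),interpolation=2),cv2.resize(s[200:350,170:350],(400,334),interpolation=2)[:400].__class__((400,400,3)) if 0 else cv2.copyMakeBorder(cv2.resize(s[200:350,170:350],(400,333),interpolation=2),0,67,0,0,cv2.BORDER_CONSTANT)]))
for b in blobs(t,(45,120,80),(75,255,255),(180,140,320,290),60): print('green',b,plane('top',b[0],.111))
for b in blobs(s,(45,120,80),(75,255,255),(190,220,330,340),60): print('greenS',b,plane('scene',b[0],.111))
a=np.array([.58,.127])
for b in blobs(t,(0,0,0),(180,255,60),(180,140,320,290),12):
  w=plane('top',b[0],.06)[:2]-a
  if b[1][4]<150: print('knob',b[0],b[1][4],'r',np.hypot(*w).round(3),'ang',np.degrees(np.arctan2(w[1],w[0])).round(1))
print(r.sense()['position'])
E
python3 look.py 3
```

```text
knob [225.4, 166.8] 82 r 0.114 ang 25.1
knob [295.8, 192.6] 58 r 0.116 ang -66.0
knob [198.7, 237.0] 81 r 0.115 ang 116.3
[0.46711176 0.09464232 0.082731  ]
```

View pics/c3.png

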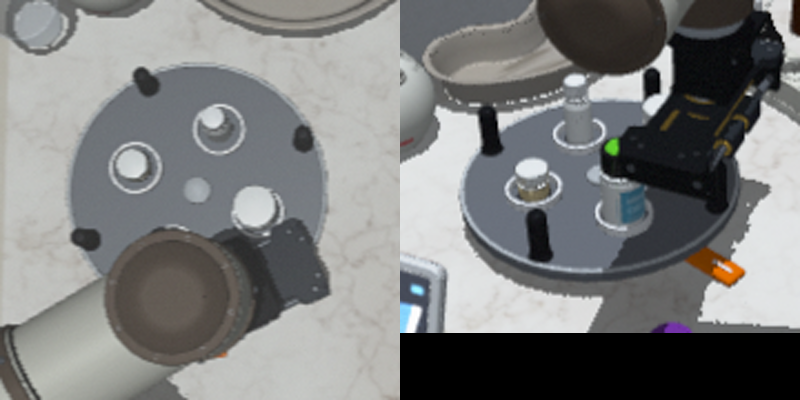

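Phase by the three visible knobs is 25°, so the jar is at ≈160° and the tab at ≈186°, leaving about 26°.

>>> drive_tool(
  commands="0 -4 0 0 0 0;0 -4 0 0 0 0;-1 -4 0 0 0 0;-1 -4 0 0 0 0;-1 -4 0 0 0 0;-1 -4 0 0 0 0;-1 -4 0 0 0 0;-1 -4 0 0 0 0;-2 -4 0 0 0 0;0 0 0 0 0 0",
)

```text
t: 8.7
position: [0.4898, 0.0652, 0.0827]
orientation: [[-0.907, -0.42, 0.001], [-0.42, 0.907, 0.0], [-0.001, -0.0, -1.0]]
wrist_force: [-0.4, 0.8, -0.5]
grip_width: 0.0004
```

```bash
python3 look.py 4
```

```text
knob [211.7, 175.7] 85 r 0.114 ang 43.1
knob [286.8, 178.8] 68 r 0.116 ang -47.9
[0.4894526  0.06531614 0.08270656]
```

View pics/c4.png

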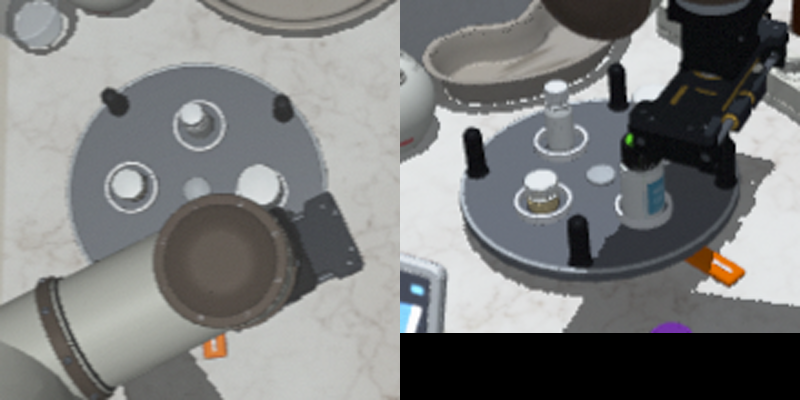

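>>> drive_tool(
  commands="-1 -4 0 0 0 0;-2 -4 0 0 0 0;-2 -4 0 0 0 0;-1 -3 0 0 0 0;0 0 0 0 0 0",
)

```text
t: 9.43
position: [0.5013, 0.054, 0.0826]
orientation: [[-0.907, -0.42, 0.001], [-0.42, 0.907, 0.0], [-0.001, -0.0, -1.0]]
wrist_force: [-0.0, 0.0, 0.4]
grip_width: -0.0001
```

>>> drive_tool(
  commands="1 4 0 0 0 0;4 8 0 0 0 0;6 10 0 0 0 0;6 10 0 0 0 0;10 5 0 0 0 0;15 0 0 0 0 0;15 0 0 0 0 0;0 0 0 0 0 0",
)

```text
t: 10.42
position: [0.4321, 0.0629, 0.0826]
orientation: [[-0.908, -0.42, -0.001], [-0.42, 0.908, -0.0], [0.001, 0.0, -1.0]]
wrist_force: [-0.4, -0.1, 0.9]
grip_width: 0.0003
```

>>> drive_tool(
  commands="0 0 -20 0 0 0;0 0 -25 0 0 0;0 0 -30 0 0 0;0 0 -30 0 0 0;30 0 -30 0 0 0;0 45 0 0 0 0;0 50 0 0 0 0;0 50 0 0 0 0;0 50 0 0 0 0;0 0 0 0 0 0",
)

```text
t: 11.68
position: [0.3238, 0.2307, 0.2179]
orientation: [[-0.905, -0.425, 0.001], [-0.425, 0.905, 0.001], [-0.001, 0.001, -1.0]]
wrist_force: [0.8, -0.0, -1.2]
grip_width: 0.0005
```

```bash
python3 look.py 5
```

```text
green ([246.6, 241.9], [241, 236, 13, 12, 124]) [0.51545715 0.12059324 0.111     ]
knob [281.5, 174.0] 70 r 0.115 ang -40.1
knob [206.6, 181.0] 85 r 0.114 ang 51.1
knob [251.2, 243.5] 32 r 0.066 ang -171.3
knob [289.4, 248.4] 38 r 0.119 ang -129.1
knob [213.7, 255.9] 67 r 0.116 ang 142.6
[0.32424337 0.22834852 0.21753575]
```

View pics/c5.png

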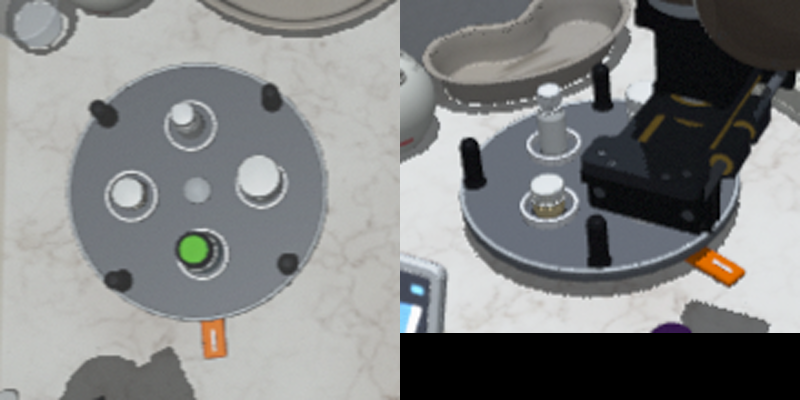

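The top view shows the green top at (247,242), in line between the hub (249,216) and the tab (257,282). Checking rest and the offset from the tab line once more.

```bash
python3 - <<'E'
from h import *
t=r.snapshot('top')
h=blobs(t,(3,130,110),(20,255,255),(235,262,280,300),20);print(h)
g=blobs(t,(45,120,80),(75,255,255),(180,140,320,290),60)[0][0];P=plane('top',g,.111)[:2]
x,y,w,hh=h[0][1][:4]
tab=plane('top',(x+(w-1)/2,y+(hh-1)/2),.008)[:2];ax=np.array([.58,.127]);d=(tab-ax)/np.linalg.norm(tab-ax)
v=P-ax;print(P,tab,'along',v@d,'off',d[0]*v[1]-d[1]*v[0])
s=r.sense();print(s['t'],s['wrist_force'])
r.close_job()
E
```

```text
[([256.0, 281.9], [251, 274, 11, 17, 130])]
[0.51566253 0.12059588] [0.43075759 0.11125538] along 0.06465429282811531 off -0.0003811759527361852
11.825 [ 0.95383709 -0.13489745 -0.3714139 ]
the job is handed in; nothing more can be done
```

The green-topped jar now stands at the front of the carousel, in line with the orange tab, and I handed the job in at 11.8 s. `close_job` gives no verdict, so this rests on my own measurements.

- **What I did:** with the fingers shut, I pushed the front rim knob about 53° counter-clockwise in a few gentle stages, checking the turn by camera between them. I then backed off and lifted the arm clear.
- **Last checks:** from the top view, the jar is 0.4 mm off the tab's centre line and 65 mm from the axis, with about 2–3 mm uncertainty. All four jars look upright in their collars. The jar had moved under 0.5 mm between the last two pictures, and nothing touched the robot.
- **Not measured:** the push force was too small to stand out from the wrist sensor's noise of about 1 N, so I could not confirm that it passed 0.3 N. The evidence for the push is that the turntable followed the finger.
- **Small disagreements:**
  - The knob tops triangulated 4–6 mm lower than the stated 80 mm.
  - The scene and top cameras put the hub about 8 mm apart. I used the top view, which agreed with the knobs to within 1 mm and with the disc edge to about 2 mm.

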